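# Point out the right medicine jar over the window intercom

## Task

Ring the colleague behind the glass by pressing the large round key of the desk intercom, then point at the middle-sized of the three white medicine jars: hold the fingertips two or three centimetres above the centre of its cap, without touching it, for a good two seconds. Then end the call by pressing the intercom's small round key, and draw back. Do not press the bar key, do not point at the other two jars, do not touch or shift the jars, mug, glue stick, mouse, stapler or pen, and grasp nothing.

Things in the scene. Friction and masses are not known exactly. Their poses are not given: they have to be found in the camera images.
- intercom: grey desk intercom, a flat console 130 x 250 x 30 mm (x, y, z), fixed to the desk; origin at the centre of its underside, z up. Three black keys stand on its top, in a row along its own y: the large round call key at y = +75 mm, the long bar key at the middle, the small round end key at y = -75 mm. The two speaker grilles lie on its +x half
- call_key (a joint): travel of the large round call key: 0 released, 0.006 m fully pressed; springs back; goes down vertically, fully down takes about 4 N; it counts as pressed beyond 4 mm
- call_key_top (a point): centre of the top face of the large round call key (42 mm across), 52 mm above the desk when released; the point goes down with the key
- end_key (a joint): travel of the small round end key: 0 released, 0.006 m fully pressed; same spring and behaviour as the call key
- end_key_top (a point): centre of the top face of the small round end key (22 mm across), 52 mm above the desk when released; the point goes down with the key
- bar_key (a joint): travel of the long bar key, 60 x 16 mm, between the two round ones: 0 released, 0.006 m pressed; not to be pressed
- bar_key_top (a point): centre of the top face of the bar key, 50 mm above the desk
- jar_short: the short of the three white plastic screw-cap medicine jars, loose on the desk: round, 56 mm across (all three alike), 60 mm tall; origin at the centre of its underside, z up
- jar_short_top (a point): centre of the top of the short jar's cap, 60 mm above its underside
- jar_middle: the middle-sized of the three white plastic screw-cap medicine jars, loose on the desk: round, 56 mm across (all three alike), 90 mm tall; origin at the centre of its underside, z up
- jar_middle_top (a point): centre of the top of the middle-sized jar's cap, 90 mm above its underside
- jar_tall: the tall of the three white plastic screw-cap medicine jars, loose on the desk: round, 56 mm across (all three alike), 120 mm tall; origin at the centre of its underside, z up
- jar_tall_top (a point): centre of the top of the tall jar's cap, 120 mm above its underside
- mug: blue ceramic mug, 80 mm across, 95 mm tall, with a handle; a bystander; origin at the centre of its underside
- glue_stick: upright glue stick, 27 mm across, 92 mm tall; a bystander; origin at the centre of its underside
- mouse: black computer mouse, 100 x 58 x 34 mm; a bystander; origin at the centre of its underside
- stapler: stapler, 35 x 140 mm, about 62 mm tall; a bystander; origin at the centre of its underside
- pen: lying pen, 140 mm long, 12 mm high; a bystander; origin at the centre of its underside
There are look-alikes about, which are no part of the job. Leave any purple look-alike of the jar_tall alone.

How it is judged (in metres and radians):
On the way, in this order (a step that is already met when the one before it is completed fails the run):
1. the large round call key is pressed (value of joint call_key above 0.004 m), for 0.1 s.
2. fingertips dwell above the middle-sized jar's cap: grasp point (19 mm behind the tips) within 22 mm of the cap's centre horizontally, 19 to 70 mm above it, call key released (horizontal distance between the grasp point and jar_middle_top below 0.022 m and z of the grasp point in the frame of jar_middle_top between 0.019 and 0.07 m and value of joint call_key below 0.0015 m), for 1.8 s.
3. the small round end key is pressed (value of joint end_key above 0.004 m), for 0.1 s.
At the end, for the whole second after the job is handed in: all three keys are released (under 1.5 mm), the three jars stand upright within 8 mm of where they were, at rest, and the bystanders are within 20 mm of where they were (value of joint each of call_key, end_key, bar_key below 0.0015 m and distance of each of jar_short, jar_middle, jar_tall from where it was at the start of the episode below 0.008 m and angle between each of jar_short, jar_middle, jar_tall's own z axis and vertical below 0.1 rad and linear speed of each of jar_short, jar_middle, jar_tall below 0.02 m/s and distance of each of mug, glue_stick, mouse, stapler, pen from where it was at the start of the episode below 0.02 m); the robot touches nothing.
It fails at once if the bar key is pressed (beyond 3 mm) (value of joint bar_key above 0.003 m).
It fails at once if both round keys are pressed at once (value of joint each of call_key, end_key above 0.003 m).
It fails at once if a jar is touched, lifted or shifted by more than 8 mm (contact force between any of the fingers, the arm and jar_short above 0.3 N or distance of any of jar_short, jar_middle, jar_tall from where it was at the start of the episode above 0.008 m or contact force between any of the fingers, the arm and jar_middle above 0.3 N or contact force between any of the fingers, the arm and jar_tall above 0.3 N).
It fails at once if the short or tall jar is pointed at: grasp point within 15 mm of its cap's centre horizontally and less than 50 mm above it ((horizontal distance between the grasp point and jar_short_top below 0.015 m and z of the grasp point in the frame of jar_short_top between 0 and 0.05 m) or (horizontal distance between the grasp point and jar_tall_top below 0.015 m and z of the grasp point in the frame of jar_tall_top between 0 and 0.05 m)).
It fails at once if a bystander is touched or shifted by more than 20 mm (contact force between any of the fingers, the arm and mug above 0.3 N or distance of any of mug, glue_stick, mouse, stapler, pen from where it was at the start of the episode above 0.02 m or contact force between any of the fingers, the arm and glue_stick above 0.3 N or contact force between any of the fingers, the arm and mouse above 0.3 N or contact force between any of the fingers, the arm and stapler above 0.3 N or contact force between any of the fingers, the arm and pen above 0.3 N).
It also fails if it takes over 59 s, if anything falls off the work surface, if the arm or the gripper's body presses on something with over 40 N, if the wrist force passes 120 N, or if a joint passes its speed limit or range.

## Robot

A 6-joint arm with a two-finger parallel gripper is mounted at the origin on the work surface. World frame = base frame: x ahead of the robot, y to its left, z up, the work surface at z = 0. Lengths are in mm, angles in rad, forces in N, time in s.
With the tool pointing down it reaches from about 300 to 775 mm from the base axis. Payload 14.6 kg.
Tool frame: the origin (TCP) lies between the finger pads; the fingertips stand 8 mm ahead of it and the grasp point (between the pads) lies 11 mm behind it; z points along the fingers, y is the direction in which the jaws open and shut (so a half turn about z gives the same grasp; the last joint's range is limited). The gripper opens to 94 mm and grips with 3 to 60 N. Pads are 16 mm wide; open, the fingers measure 119 mm over their backs; the gripper's body (75 mm by 177 mm) begins 78 mm behind the grasp point.
Start: joints at [-1.206, 0.3, 1.521, -0, 1.321, -0.067], TCP at [230.17, -499.511, 213.446] pointing down, gripper open.
Joint ranges: [-3.03, 3.03], [-0.79, 2.21], [0.23, 2.52], [-1.04, 4.18], [0, 3.07], [-2.55, 2.55]. Speed limits (rad/s): [2.22, 2.22, 2.57, 3.14, 3.14, 3.14].

## Interface

Orientations are given as [roll, pitch, yaw] about the fixed x, y, z axes, in that order (R = Rz(yaw) Ry(pitch) Rx(roll)).
In Python, from cell import manip gives the robot as it stands. The module is installed in compiled form; this text tells all that it offers.
- The arm moves only by the tool send_rows, never from a script. Its argument "series" is a list that holds one entry, the list of rows, each a list of 5 numbers: the opening, from 0 (shut) to 1 (fully open), then the shift along the tool's x, y, z in mm, then the turn about the tool's z in degrees. In form: [[[gripper, dx, dy, dz, roll], ...]]. A call has 1 to 10 rows; each row is the pose to reach, as a shift and turn from the pose commanded when the call began, along the tool's axes at that moment; what a row does not reach only later rows make up. A row lasts 1/10 s, in which the tool goes at most 50 mm and 8.59 degrees, less where a joint would pass 70% of its speed; a pose out of reach is approached as far as the arm can. A call with a gripper value outside its range is refused whole. The fingers move at their own pace and stop on an object; "newtons" is the grip in N (left out, the last holds). Time passes only in rows, so rows that repeat a pose let the fingers close. It gives the time, the measured TCP pose, the force and the opening at its end, in the units of the state.
- manip.read_state(): the state, without advancing time (a new reading comes with each control period).
- manip.camera(name): name is "side" or "top" or "wrist"; returns a dict with "img" (480x640x3 uint8, red, green, blue), "vfov" (degrees; the focal length in pixels is half the picture's height over the tangent of half this angle, whatever the lens; pixels are square), "cx", "cy" (the principal point, pixels), "pose" (4x4, takes a point from camera to world coordinates); the wrist camera has in their place "T_tool_cam" (4x4, takes a point from camera to tool coordinates, whose origin is the TCP and whose axes are the flange's). Camera axes: x right, y down, z forward; pixel columns grow to the right and rows downward; lengths in mm; the calibration is good to about 2 mm. A picture is of the moment at which its call begins: read the wrist's pose just before it. There is no depth.
- manip.sign_off(): hands the job in, once; it reports no verdict.
Trained networks look in a picture, given as the dict that the camera call returned (one of the last four; its "shot" number tells which), for a name from the list of things; names that differ only in an ending like _2 or _b are one class to them, and where a whole thing is asked for, a point or a joint stands for the part that bears it (a point fixed in the world has none). Each returns a list of dicts, best first, with "conf" (0 to 1); they miss things now and then, are a little off and sometimes report something else, mostly with a low value. They report only what shows in the picture. A call takes as long as a camera call. They do not tell look-alikes from the thing itself.
- manip.find_in(target, picture): "rect" ([left, top, width, height] in pixels, round what is visible of it).
- manip.silhouettes(target, picture): "pixels" (480x640 bool, what is visible of it) and "rect" ([left, top, width, height] in pixels, round what is visible of it).
The state is a dict: "clock": time; "joints": joint angles; "qd": joint speeds; "effort": joint torques, N m; "eef_pos": TCP position; "eef_rot": TCP orientation; "wrist_force": force on the tool from outside, world axes, zero at the start; "moment": the same for the moment, N m; "finger_gap": finger opening in mm.
Only numpy, scipy, OpenCV 4.12 (cv2) and the standard library are available. Lean on these libraries where they do the work, as an engineer would, in place of code of your own. Each camera call takes 0.05 s, during which the arm holds its last target. There are 200 camera calls.

## Working session

There is one attempt and no reset: what is moved stays moved. The work goes in short steps, Python scripts to look and compute and a tool call to move; the robot and the scene stay as the last step left them, time stands still between calls to the robot, and variables do not carry over. Pictures are saved under pics/ and viewed, about 8 in all and at most 12, crops included, and the job is handed in when it is done.

Besides the shell and the picture viewer there is one more tool, called after ">>>" as name([rows], argument=value, ...), one row to a line, values as JSON. send_rows: Moves the arm, as the interface text tells. Its arguments: {"type":"object","properties":{"series":{"type":"array"},"newtons":{"type":"number"}},"required":["series"]}

```bash
mkdir -p pics; cat > h.py <<'E'
import numpy as np,cv2
from cell import manip
def ray(c,u,v,P=None):
    P=np.array(c["pose"]) if P is None else P
    f=240/np.tan(np.radians(c["vfov"])/2)
    d=P[:3,:3]@np.array([(u-c["cx"])/f,(v-c["cy"])/f,1]);return P[:3,3],d
def atz(c,u,v,z,P=None):
    o,d=ray(c,u,v,P);return (o+d*(z-o[2])/d[2]).round(1)
def proj(c,p,P=None):
    P=np.array(c["pose"]) if P is None else P
    f=240/np.tan(np.radians(c["vfov"])/2)
    q=P[:3,:3].T@(np.array(p)-P[:3,3]);return np.array([c["cx"]+f*q[0]/q[2],c["cy"]+f*q[1]/q[2]])
def save(c,n): cv2.imwrite(f"pics/{n}.png",c["img"][:,:,::-1])
E
python3 - <<'E'
from h import *
print(manip.read_state())
for n in("top","side"):
    c=manip.camera(n);save(c,n);print(n,c["vfov"],c["cx"],c["cy"],np.array(c["pose"]).round(3).tolist())
    for t in "intercom call_key end_key bar_key call_key_top jar_short jar_middle jar_tall mug glue_stick mouse stapler pen".split():
        print(t,[(np.round(d["rect"]).tolist(),round(d["conf"],2)) for d in manip.find_in(t,c)][:5])
E
```

```text
{'clock': 0.0, 'joints': array([-1.20557817e+00,  3.00497037e-01,  1.52158666e+00,  4.22546659e-05,
        1.32071070e+00, -6.66322523e-02]), 'qd': array([ 0.00104803,  0.0001357 ,  0.00052639,  0.00084619,  0.00029256,
       -0.00057669]), 'effort': array([ 6.57914079e-04, -5.31807339e+01, -3.52734125e+01,  7.08531705e-02,
        2.44307349e-02, -1.10035855e-04]), 'eef_pos': array([ 230.10210123, -499.26817874,  212.86974243]), 'eef_rot': array([-3.14039630e+00, -1.20852599e-04,  4.31839857e-01]), 'wrist_force': array([ 0.73287851, -0.52239476,  0.27811565]), 'moment': array([ 0.00492793,  0.02337877, -0.06370945]), 'finger_gap': 94.0721544272518}
top 44.72632993008384 316.2867169441847 236.50650624002725 [[0.022, -0.985, 0.169, 396.111], [-0.999, -0.025, -0.019, 76.426], [0.023, -0.169, -0.985, 1115.362], [0.0, 0.0, 0.0, 1.0]]
intercom [([369.0, 239.0, 143.0, 82.0], 0.93), ([353.0, 150.0, 38.0, 52.0], 0.36)]
call_key [([395.0, 272.0, 23.0, 25.0], 0.72)]
end_key [([477.0, 266.0, 12.0, 13.0], 0.45)]
bar_key [([438.0, 262.0, 13.0, 30.0], 0.58)]
call_key_top [([392.0, 269.0, 23.0, 2
[... 988 characters left out ...]
0.0, 18.0], 0.78)]
end_key []
bar_key [([396.0, 211.0, 26.0, 11.0], 0.51)]
call_key_top [([389.0, 225.0, 20.0, 16.0], 0.77)]
jar_short [([279.0, 250.0, 28.0, 44.0], 0.82), ([367.0, 196.0, 79.0, 72.0], 0.57)]
jar_middle [([333.0, 275.0, 40.0, 62.0], 0.85)]
jar_tall [([246.0, 318.0, 44.0, 67.0], 0.97), ([254.0, 376.0, 46.0, 87.0], 0.71), ([306.0, 340.0, 43.0, 88.0], 0.67), ([296.0, 290.0, 15.0, 50.0], 0.51)]
mug [([192.0, 287.0, 58.0, 75.0], 0.89)]
glue_stick [([396.0, 208.0, 26.0, 12.0], 0.73), ([294.0, 289.0, 17.0, 53.0], 0.59)]
mouse [([279.0, 217.0, 47.0, 31.0], 0.59)]
stapler []
pen [([369.0, 281.0, 56.0, 22.0], 0.52), ([391.0, 223.0, 19.0, 17.0], 0.38), ([410.0, 194.0, 14.0, 10.0], 0.3)]
```

View pics/top.png

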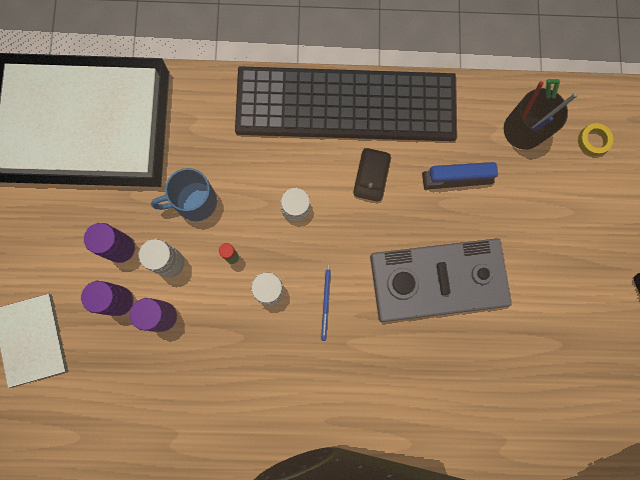

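View pics/side.png

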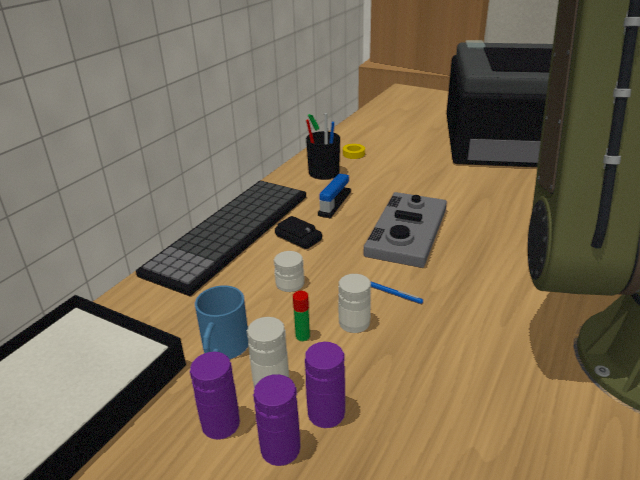

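```bash
python3 - <<'E'
from h import *
t=manip.camera("top");s=manip.camera("side")
for n,u,v,z in [("call",406.5,284.5,52),("end",483,272.5,52),("bar",444.5,277,50),("short",297,204,60),("mid",267,287,90),("glue",230,252,92),("mug",192,192,95),("stap",459,176,60),("mouse",372,174,34),("pen",325,305,10)]:
    p=atz(t,u,v,z);print(n,p,"in side:",proj(s,p).round(1))
E
```

```text
call [ 494.1 -111.4   52. ] in side: [401.9 229.4]
end [ 519.6 -252.9   52. ] in side: [415.1 197.3]
bar [ 509.8 -182.    50. ] in side: [407.5 213.1]
short [637.8  92.9  60. ] in side: [291.  258.5]
mid [480.4 141.   90. ] in side: [354.1 282.8]
glue [540.5 208.3  92. ] in side: [303.5 293.8]
mug [646.7 280.7  95. ] in side: [224.7 298.5]
stap [ 699.9 -209.9   60. ] in side: [336.4 185.4]
mouse [706.6 -49.   34. ] in side: [299.  226.4]
pen [455.6  35.6  10. ] in side: [390.1 289.8]
```

Top view: the white jars are short (296,204), middle (267,288) and tall (156,255), and the other three are the purple look-alikes. On the intercom, the call key is at (403,283), the bar at (443,278) and the end key at (483,273). The side view agrees. I'll close the fingers and move above the call key.

>>> send_rows([
  [[0, 10, -6, 0, 0], [0, 30, -18, 0, 0], [0, 60, -37, 0, 0], [0, 90, -55, 0, 0], [0, 120, -73, 0, 0], [0, 150, -92, 0, 0], [0, 180, -110, 0, 0], [0, 205, -125, 0, 0], [0, 220, -135, 0, 0], [0, 225, -138, 0, 0]],
], newtons=10)

```text
clock: 2.5
eef_pos: [377.5, -278.2, 213.6]
eef_rot: [3.141, -0.0, 0.434]
wrist_force: [-0.1, -0.1, 0.7]
finger_gap: 17.4
```

>>> send_rows([
  [[0, 10, -6, 0, 0], [0, 30, -18, 0, 0], [0, 60, -37, 0, 0], [0, 90, -55, 0, 0], [0, 120, -73, 0, 0], [0, 145, -89, 0, 0], [0, 165, -101, 0, 0], [0, 174, -106, 0, 0], [0, 177, -108, 0, 0], [0, 177, -108, 0, 0]],
])

```text
clock: 3.5
eef_pos: [492.2, -108.3, 213.4]
eef_rot: [-3.142, 0.0, 0.431]
wrist_force: [0.0, 0.1, -1.3]
finger_gap: 0.5
```

```bash
cat >> h.py <<'E'
from scipy.spatial.transform import Rotation as Ro
def wrist():
    s=manip.read_state();c=manip.camera("wrist");T=np.eye(4)
    T[:3,:3]=Ro.from_euler("xyz",s["eef_rot"]).as_matrix();T[:3,3]=s["eef_pos"]
    return s,c,T@np.array(c["T_tool_cam"]),T
E
python3 - <<'E'
from h import *
s,c,P,T=wrist();save(c,"w1");print(s["clock"],s["eef_pos"],s["eef_rot"],s["wrist_force"],s["finger_gap"]);print(np.round(c["T_tool_cam"],3).tolist(),c["vfov"])
for k,z in(("call_key",52),("end_key",52),("bar_key",50),("jar_middle",90)):
    for d in manip.silhouettes(k,c)[:3]:
        l,t,w,h=d["rect"];print(k,d["conf"],d["rect"],atz(c,l+w/2,t+h/2,z,P))
for p in([494,-111,52],[480,141,90],[492,-107,52]):print(p,proj(c,p,P))
E
```

```text
3.5 [ 492.15211291 -108.2621483   213.37176738] [-3.14154197e+00  1.63524566e-04  4.31485661e-01] [ 0.00294667  0.07136202 -1.3128328 ] 0.5432425437115214
[[0.0, -0.968, -0.251, 72.692], [1.0, 0.0, 0.001, 1.255], [-0.0, -0.251, 0.968, -171.47], [0.0, 0.0, 0.0, 1.0]] 70.87495808975221
call_key 0.59 [304.1, 201.5, 41.8, 40.5] [ 500.8 -110.8   52. ]
end_key 0.66 [447.4, 250.0, 26.6, 20.3] [ 522.9 -255.3   52. ]
bar_key 0.78 [374.5, 211.4, 34.4, 60.0] [ 510.5 -181.7   50. ]
jar_middle 0.82 [9.6, 93.2, 127.4, 63.8] [494.1 116.7  90. ]
[494, -111, 52] [322.37460303 227.86247255]
[480, 141, 90] [ 40.18530977 128.41047145]
[492, -107, 52] [317.94504117 228.00133952]
```

View pics/w1.png

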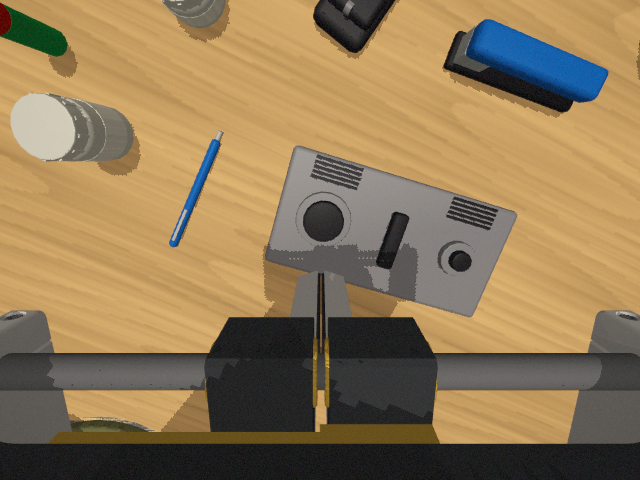

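The wrist view shows the call key at (323,221), the bar at (393,240), the end key at (460,261) and the middle jar's cap at (43,127). I'll compute positions from these.

```bash
python3 - <<'E'
from h import *
s,c,P,T=wrist();t=manip.camera("top")
for n,u,v,z,a,b in(("call",323,221,52,403,283),("end",460,261,52,483.5,273),("mid",43,127,90,267,288)):
    p=atz(c,u,v,z,P);q=atz(t,a,b,z);m=(p+q)/2;print(n,p,q,"tool",(T[:3,:3].T@(m-s["eef_pos"])).round(1))
E
```

```text
call [ 500.6 -108.9   52. ] [ 496.7 -104.9   52. ] tool [  6.7   1.3 161.5]
end [ 521.6 -255.5   52. ] [ 518.7 -253.8   52. ] tool [-35.5 144.5 161.5]
mid [482.1 139.   90. ] [478.6 140.9  90. ] tool [  93.1 -230.6  123.5]
```

>>> send_rows([
  [[0, 6, 1, 5, 0], [0, 7, 1, 25, 0], [0, 7, 1, 50, 0], [0, 7, 1, 80, 0], [0, 7, 1, 105, 0], [0, 7, 1, 125, 0], [0, 7, 1, 138, 0], [0, 7, 1, 145, 0], [0, 7, 1, 148, 0], [0, 7, 1, 148, 0]],
])

```text
clock: 4.85
eef_pos: [499.4, -105.9, 65.7]
eef_rot: [3.141, -0.0, 0.432]
wrist_force: [0.5, 0.8, -0.0]
finger_gap: 0.4
```

>>> send_rows([
  [[0, 0, 0, 2, 0], [0, 0, 0, 4, 0], [0, 0, 0, 6, 0], [0, 0, 0, 8, 0], [0, 0, 0, 9, 0], [0, 0, 0, 10, 0], [0, 0, 0, 10, 0], [0, 0, 0, 10, 0]],
])

```text
clock: 5.65
eef_pos: [499.3, -105.9, 55.6]
eef_rot: [3.141, -0.0, 0.432]
wrist_force: [2.0, -0.6, 4.6]
finger_gap: 0.7
```

>>> send_rows([
  [[0, 0, 0, 1, 0], [0, 0, 0, 2, 0], [0, 0, 0, 2, 0], [0, 0, 0, 2, 0]],
])

```text
clock: 6.05
eef_pos: [499.4, -105.9, 54.1]
eef_rot: [3.141, -0.001, 0.432]
wrist_force: [-2.3, 1.4, 11.4]
finger_gap: 0.8
```

```bash
python3 - <<'E'
from h import *
s=manip.read_state();print(s["eef_pos"],s["wrist_force"])
c=manip.camera("side");cv2.imwrite("pics/s2.png",cv2.resize(c["img"][170:290,330:490,::-1],None,fx=4,fy=4,interpolation=2))
E
```

```text
[ 499.36966556 -105.87750406   54.10461894] [-2.32075402  1.43011038 11.41413345]
```

View pics/s2.png

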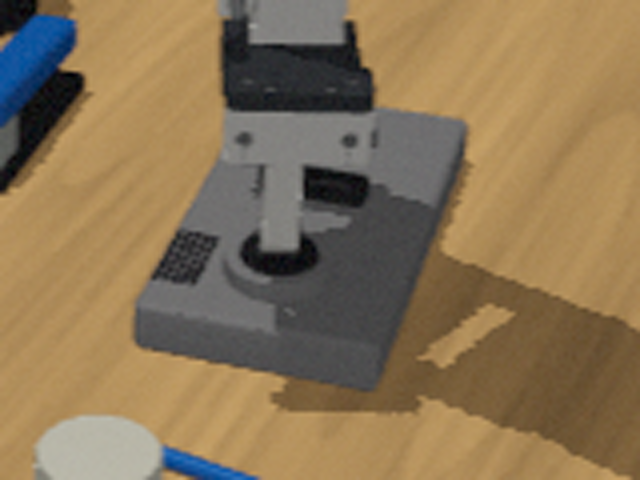

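The key is bottomed: 11 N against about 4 N of spring, and the picture shows it down. I'll lift and move over to the middle jar.

>>> send_rows([
  [[0, 0, 0, -5, 0], [0, 0, 0, -20, 0], [0, 0, 0, -45, 0], [0, 0, 0, -70, 0], [0, 0, 0, -95, 0], [0, 0, 0, -112, 0], [0, 0, 0, -120, 0], [0, 0, 0, -120, 0]],
])

```text
clock: 6.9
eef_pos: [499.2, -105.9, 173.8]
eef_rot: [3.141, -0.0, 0.432]
wrist_force: [-0.3, 0.8, 0.6]
finger_gap: 0.2
```

>>> send_rows([
  [[0, 4, -10, 0, 0], [0, 13, -34, 0, 0], [0, 24, -65, 0, 0], [0, 36, -97, 0, 0], [0, 48, -130, 0, 0], [0, 60, -162, 0, 0], [0, 71, -192, 0, 0], [0, 80, -216, 0, 0], [0, 85, -229, 0, 0], [0, 86, -231, 0, 0]],
])

```text
clock: 7.9
eef_pos: [480.0, 141.2, 172.7]
eef_rot: [-3.141, 0.001, 0.434]
wrist_force: [0.7, 0.2, -0.0]
finger_gap: 0.5
```

```bash
python3 - <<'E'
from h import *
s,c,P,T=wrist();print(s["eef_pos"],s["wrist_force"]);d=manip.camera("side")
a=c["img"][::1,:,::-1];b=d["img"][150:390,200:520,::-1]
cv2.imwrite("pics/w3.png",np.vstack([cv2.resize(a,(400,300)),cv2.resize(b,(400,300))]))
for k,z in(("jar_middle",90),("call_key",52)):
    for x in manip.silhouettes(k,c)[:2]: print(k,x["conf"],x["rect"])
print(proj(c,[480.3,140,90],P),proj(c,[480.3+28,140,90],P),proj(d,[480.3,140,90]),proj(d,s["eef_pos"]))
E
```

```text
[479.95928286 141.15245746 172.66608743] [ 0.72610934  0.16601621 -0.0333272 ]
jar_middle 0.9 [289.0, 197.9, 68.7, 73.8]
call_key 0.81 [539.8, 304.3, 45.9, 40.2]
[320.33053346 249.93419352] [335.71971917 217.99104418] [354.45426526 282.52609454] [354.76555049 242.36980176]
```

View pics/w3.png

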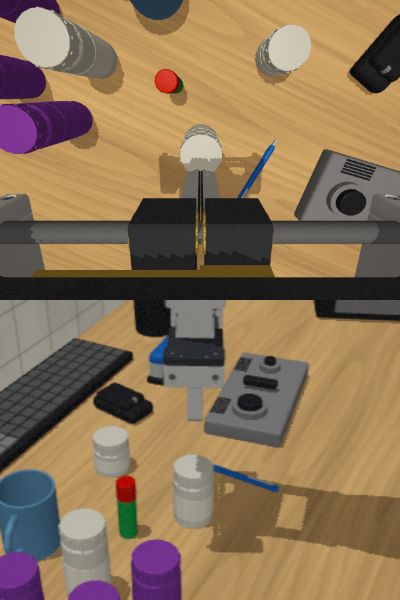

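Wrist view: the cap is at about (322,245) against a predicted (320,250), so the fingertips are centred within about 4 mm. Side view: the fingers are directly above the middle jar. I'll descend 48 mm and dwell.

>>> send_rows([
  [[0, 1, 0, 4, 0], [0, 2, 0, 14, 0], [0, 2, 0, 26, 0], [0, 2, 0, 37, 0], [0, 2, 0, 45, 0], [0, 2, 0, 48, 0], [0, 2, 0, 48, 0], [0, 2, 0, 48, 0], [0, 2, 0, 48, 0], [0, 2, 0, 48, 0]],
])

```text
clock: 9.1
eef_pos: [482.5, 140.8, 125.8]
eef_rot: [3.141, -0.001, 0.432]
wrist_force: [1.1, -0.2, -0.1]
finger_gap: 0.9
```

```bash
python3 - <<'E'
from h import *
s=manip.read_state();d=manip.camera("side");print(s["eef_pos"],s["wrist_force"])
cv2.imwrite("pics/s4.png",cv2.resize(d["img"][200:350,260:460,::-1],None,fx=3,fy=3))
E
```

```text
[482.4972586  140.82797433 125.77381695] [ 1.07252498 -0.21193036 -0.09797317]
```

>>> send_rows([
  [[0, 0, 0, 0, 0], [0, 0, 0, 0, 0], [0, 0, 0, 0, 0], [0, 0, 0, 0, 0], [0, 0, 0, 0, 0], [0, 0, 0, 0, 0], [0, 0, 0, 0, 0], [0, 0, 0, 0, 0], [0, 0, 0, 0, 0], [0, 0, 0, 0, 0]],
])

```text
clock: 10.15
eef_pos: [482.4, 140.8, 125.4]
eef_rot: [3.142, -0.0, 0.432]
wrist_force: [-0.5, -0.0, 0.1]
finger_gap: 0.4
```

>>> send_rows([
  [[0, 0, 0, 0, 0], [0, 0, 0, 0, 0], [0, 0, 0, 0, 0], [0, 0, 0, 0, 0], [0, 0, 0, 0, 0], [0, 0, 0, 0, 0], [0, 0, 0, 0, 0], [0, 0, 0, 0, 0], [0, 0, 0, 0, 0], [0, 0, 0, 0, 0]],
])

```text
clock: 11.15
eef_pos: [482.3, 140.8, 125.4]
eef_rot: [3.142, 0.0, 0.432]
wrist_force: [-0.3, -0.1, -0.4]
finger_gap: 0.3
```

View pics/s4.png

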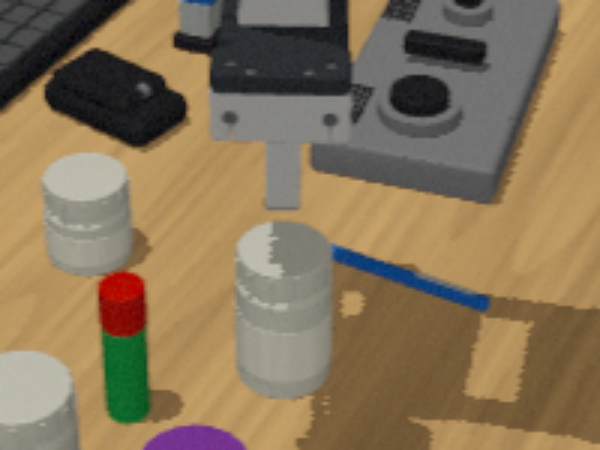

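The fingertips sit about 27 mm above the middle cap, without contact, and the dwell was over 2.4 s. I'll lift and go above the end key.

>>> send_rows([
  [[0, 0, 0, 0, 0], [0, 0, 0, 0, 0], [0, 0, 0, 0, 0], [0, 0, 0, -5, 0], [0, 0, 0, -18, 0], [0, 0, 0, -33, 0], [0, 0, 0, -45, 0], [0, 0, 0, -50, 0], [0, 0, 0, -50, 0]],
])

```text
clock: 12.05
eef_pos: [482.6, 140.9, 176.3]
eef_rot: [3.141, -0.001, 0.432]
wrist_force: [-0.5, 0.1, -0.7]
finger_gap: 0.5
```

>>> send_rows([
  [[0, -4, 11, 0, 0], [0, -12, 35, 0, 0], [0, -23, 65, 0, 0], [0, -34, 98, 0, 0], [0, -46, 131, 0, 0], [0, -57, 164, 0, 0], [0, -69, 197, 0, 0], [0, -80, 228, 0, 0], [0, -88, 252, 0, 0], [0, -91, 260, 0, 0]],
])

```text
clock: 13.05
eef_pos: [508.0, -135.9, 174.6]
eef_rot: [-3.141, 0.001, 0.429]
wrist_force: [0.8, 0.6, -0.0]
finger_gap: 0.7
```

>>> send_rows([
  [[0, -4, 10, 0, 0], [0, -11, 30, 0, 0], [0, -20, 56, 0, 0], [0, -28, 80, 0, 0], [0, -35, 100, 0, 0], [0, -39, 111, 0, 0], [0, -40, 115, 0, 0], [0, -40, 115, 0, 0]],
])

```text
clock: 13.85
eef_pos: [520.3, -254.2, 175.3]
eef_rot: [-3.141, 0.0, 0.432]
wrist_force: [-0.5, 0.6, -0.1]
finger_gap: 0.5
```

```bash
python3 - <<'E'
from h import *
s,c,P,T=wrist();print(s["eef_pos"],s["wrist_force"]);save(c,"w5")
for x in manip.silhouettes("end_key",c)[:2]: print(x["conf"],x["rect"])
print(proj(c,[520,-254.6,52],P))
E
```

```text
[ 520.32892754 -254.24642526  175.26699813] [-0.517068    0.59580287 -0.08958668]
0.91 [312.0, 226.7, 22.7, 17.9]
[319.23671894 237.90888763]
```

View pics/w5.png

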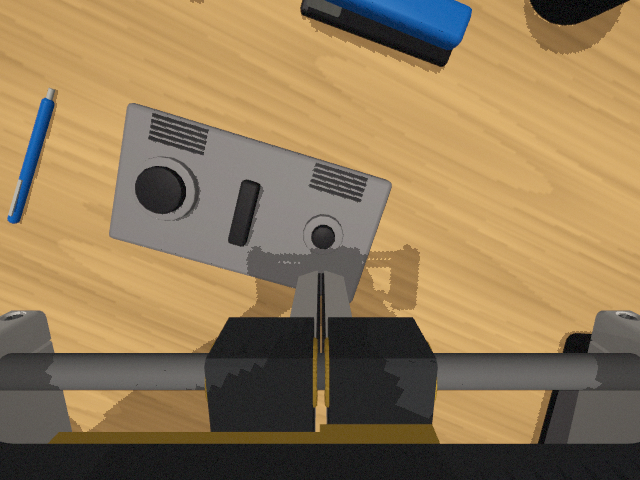

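The end key is at (323,236) against a predicted (319,238), so the target is off by about 2 mm. I'll correct, descend and press.

>>> send_rows([
  [[0, 1, 1, 5, 0], [0, 1, 2, 22, 0], [0, 1, 2, 44, 0], [0, 1, 2, 66, 0], [0, 1, 2, 86, 0], [0, 1, 2, 100, 0], [0, 1, 2, 107, 0], [0, 1, 2, 109, 0], [0, 1, 2, 109, 0]],
])

```text
clock: 14.85
eef_pos: [522.3, -256.0, 66.9]
eef_rot: [3.141, -0.0, 0.432]
wrist_force: [0.5, -0.3, 0.0]
finger_gap: 0.5
```

>>> send_rows([
  [[0, 0, 0, 2, 0], [0, 0, 0, 4, 0], [0, 0, 0, 6, 0], [0, 0, 0, 8, 0], [0, 0, 0, 10, 0], [0, 0, 0, 12, 0], [0, 0, 0, 12, 0], [0, 0, 0, 12, 0]],
])

```text
clock: 15.65
eef_pos: [522.2, -256.1, 54.6]
eef_rot: [3.141, -0.0, 0.432]
wrist_force: [-0.8, -0.0, 4.0]
finger_gap: 0.3
```

>>> send_rows([
  [[0, 0, 0, 1, 0], [0, 0, 0, 2, 0], [0, 0, 0, 2, 0], [0, 0, 0, 2, 0]],
])

```text
clock: 16.05
eef_pos: [522.3, -256.1, 53.9]
eef_rot: [3.141, -0.001, 0.432]
wrist_force: [-6.3, 3.5, 19.1]
finger_gap: 0.4
```

```bash
python3 - <<'E'
from h import *
s=manip.read_state();print(s["eef_pos"],s["wrist_force"])
c=manip.camera("side");cv2.imwrite("pics/s6.png",cv2.resize(c["img"][150:270,340:500,::-1],None,fx=4,fy=4,interpolation=2))
E
```

```text
[ 522.31324122 -256.14583435   53.93386614] [-6.3310525   3.47671454 19.05835659]
```

View pics/s6.png

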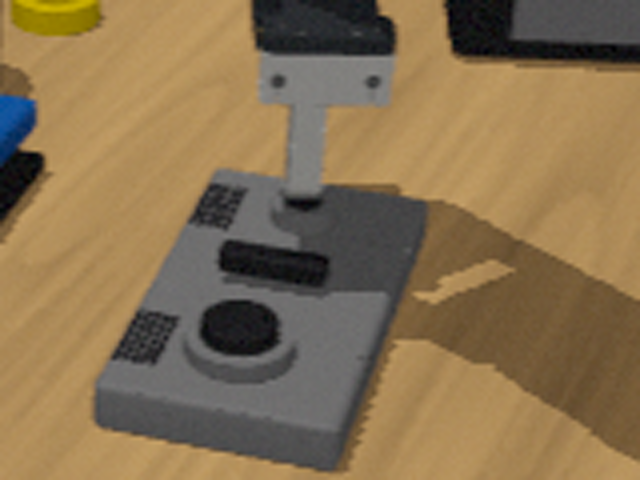

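The end key is bottomed (19 N, same height as the call key) and the bar is untouched. Drawing back.

>>> send_rows([
  [[0, 0, 0, -5, 0], [0, 0, 0, -20, 0], [0, 0, 0, -45, 0], [0, 0, 0, -75, 0], [0, 0, 0, -105, 0], [0, 0, 0, -135, 0], [0, 0, 0, -155, 0], [0, 0, 0, -160, 0], [0, 0, 0, -160, 0]],
])

```text
clock: 17.0
eef_pos: [522.0, -256.0, 212.8]
eef_rot: [3.141, -0.0, 0.432]
wrist_force: [0.2, -0.1, 1.0]
finger_gap: 0.3
```

>>> send_rows([
  [[0, -10, 6, 0, 0], [0, -30, 18, 0, 0], [0, -60, 37, 0, 0], [0, -90, 55, 0, 0], [0, -120, 73, 0, 0], [0, -140, 86, 0, 0], [0, -150, 92, 0, 0], [0, -150, 92, 0, 0], [0, -150, 92, 0, 0]],
])

```text
clock: 17.9
eef_pos: [424.5, -401.8, 212.0]
eef_rot: [-3.141, 0.0, 0.432]
wrist_force: [0.4, 0.8, 0.1]
finger_gap: 0.3
```

```bash
python3 - <<'E'
from h import *
s=manip.read_state();print(s["eef_pos"],s["wrist_force"],s["clock"])
c=manip.camera("top");save(c,"t7");a=cv2.imread("pics/top.png")[:,:,::-1]
d=cv2.absdiff(np.ascontiguousarray(a),c["img"]).max(2)
for n,(x,y,w,h) in dict(short=(275,180,45,45),mid=(248,268,42,42),tall=(135,235,52,45),mug=(148,162,75,62),glue=(215,238,28,30),mouse=(350,145,45,60),stap=(418,158,84,36),pen=(316,262,18,82),call=(385,265,38,38),bar=(434,258,20,40),end=(468,258,30,30)).items(): print(n,(d[y:y+h,x:x+w]>40).sum())
E
```

```text
[ 424.51741341 -401.75493562  211.95417663] [0.37613407 0.80911388 0.1238344 ] 17.9
short 0
mid 0
tall 0
mug 0
glue 0
mouse 0
stap 0
pen 0
call 0
bar 0
end 0
```

View pics/t7.png

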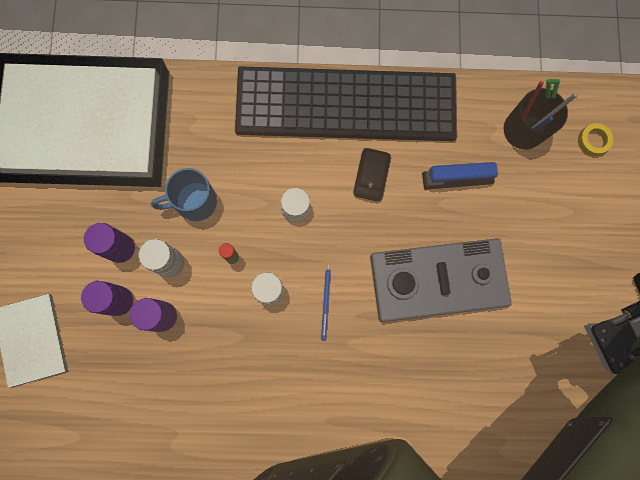

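The arm is clear and everything stands where it was at the start.

```bash
python3 -c "
from cell import manip
print(manip.sign_off())"
```

```text
the job is handed in; nothing more can be done
None
```

I pressed the call key, pointed at the middle-sized jar, pressed the end key and drew back, then handed the job in at about 18 s of the 59 s allowed.

- **Keys:** each key was pressed with shut fingers until it bottomed out. The wrist read 11 N on the call key and 19 N on the end key, both above the roughly 4 N of full travel. Key travel can't be read directly, so this rests on the force, the fingertip height and the side pictures.
- **Pointing:** the fingertips held about 27 mm above the middle jar's cap for over 2.4 s, within a few millimetres of its centre and without contact.
- **Last checks:** the final top picture showed no change from the first one around the jars, the bystanders and all three keys. The wrist force was about zero and the arm was clear of everything.

No check failed. The top and wrist cameras disagreed by up to 6 mm on positions; I used the mean and corrected by up to 2 mm over the jar and the end key.

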